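# Build up a battery pack on its dock and lock the coupler

### The arm

A 7-joint arm with a two-finger parallel gripper is mounted at the origin on the work surface. World frame = base frame: x ahead of the robot, y to its left, z up, the work surface at z = 0. Lengths are in m, angles in degrees, forces in N, time in s.
With the tool pointing down it reaches from about 0.35 to 0.775 m from the base axis. Payload 3.1 kg.
Tool frame: the origin (TCP) lies on the centre line of the jaws, within the pads' length; the fingertips stand 17 mm ahead of it and the grasp point (between the pads) lies 2 mm behind it (robot.tip_reach is the distance from the TCP to the fingertips, in m); z points along the fingers, y is the line along which they close (so a half turn about z gives the same grasp; the last joint's range is limited). The gripper opens to 85 mm and grips with 20 to 120 N. Pads are 22 mm wide; open, the fingers measure 114 mm over their backs; the gripper's body (76 mm by 85 mm) begins 54 mm behind the grasp point. The pads swing forward as they close: fully open they stand 13 mm farther back than shut.
Start: joints at [70.606, 17.813, 0.802, 86.603, -0.252, 75.585, -1.558], TCP at [0.161, -0.526, 0.248] pointing down, gripper open.
Joint ranges: [-154.91, 154.91], [-16.99, 109.72], [-72.82, 74.43], [7.12, 147.25], [-82.49, 262.49], [11.32, 116.49], [-174.64, 174.64]. Speed limits (degrees/s): [159.86, 159.86, 180, 180, 180, 180, 180].

### API

Orientations are given as [roll, pitch, yaw] about the fixed x, y, z axes, in that order (R = Rz(yaw) Ry(pitch) Rx(roll)).
In Python, from station import robot, fingers, vision, workorder, recognise gives the robot as it stands. Calls block until the motion is done:
- robot.move_to(position, orientation): joint-space move of the TCP to a pose.
- robot.line_to(position, orientation=None, velocity=0.15, f_stop=None): straight line of the TCP; orientation=None keeps the orientation; velocity is the mean speed in m/s. With f_stop (N) it stops when the force on the tool has changed by that much, and returns True; else False.
- robot.move_j(angles): joint-space move.
- fingers.gripper_to(opening, force=None): opening from 0.0 (shut) to 1.0 (fully open); force is the grip in N (None keeps the last); returns when the fingers have stopped.
- robot.pause(seconds).
- robot.inverse_kinematics(position, orientation): joint angles nearest the present ones, or None.
- vision.grab_frame(name): name is "side" or "top" or "wrist"; returns the picture (420x560x3 uint8, red, green, blue); there is no depth.
- vision.calibration(name): a dict with "mtx" (3x3 intrinsics, pixels), "extrinsics" (4x4, takes a point from world to camera coordinates); the wrist camera has in their place "T_tool_cam" (4x4, takes a point from camera to tool coordinates, whose origin is the TCP and whose axes are the flange's). Camera axes: x right, y up, looking along -z (the intrinsics and any distortion apply to the point x, -y, -z); pixel columns grow to the right and rows downward; lengths in m; the calibration is good to about 2 mm. A picture is of the moment at which its call begins: read the wrist's pose just before it. calibration takes no time and is no camera call.
A pose or a line that the arm cannot do raises robot.PlanningError and nothing moves.
- workorder.close_job(): hands the job in; it is judged then, once.
Trained networks look in the newest picture that a camera, given by its name, has taken for a name from the list of things; names that differ only in an ending like _2 or _b are one class to them, and where a whole thing is asked for, a point or a joint stands for the part that bears it (a point fixed in the world has none). Each returns a list of dicts, best first, with "p" (0 to 1); they miss things now and then, are a little off and sometimes report something else, mostly with a low value. They report only what shows in the picture. A call takes as long as a camera call. They do not tell look-alikes from the thing itself.
- recognise(label, camera): "rect" ([centre column, centre row, width, height] in pixels, round what is visible of it).
Readings, each from a call of its own:
- robot.current_time_s(): time.
- robot.current_joint_positions(): joint angles.
- robot.current_dq(): joint speeds.
- robot.current_joint_torque(): joint torques, N m.
- robot.current_tool_pos(): TCP position.
- robot.current_eef_rot(): TCP orientation.
- robot.current_contact_force(): force on the tool from outside, world axes, zero at the start.
- robot.current_torque(): the same for the moment, N m.
- robot.current_finger_gap(): opening from 0.0 (shut) to 1.0 (fully open).
- robot.current_gripper_force(): force on a finger pad.
Only numpy, scipy, OpenCV 4.12 (cv2) and the standard library are available. Lean on these libraries where they do the work, as an engineer would, in place of code of your own. Each camera call takes 0.05 s, during which the arm holds its last target. There are 200 camera calls.

### The job

Build up the battery pack on the dock: first turn the coupler's lock collar round to its open mark (the two dots), then take the cover off the seat, stack every flat grey module on the bench squarely on the seat with all edges flush, and put the cover back on top, rib up. Last, turn the lock collar to its locked mark (the bar) and let go, with the pile still square; leave the other things on the bench where they are.

Things in the scene. Friction and masses are not known exactly. Their poses are not given: they have to be found in the camera images.
- seat (a point): centre of the top of the dock's grey pile seat, 40 mm above the bench. The seat is a block 100 mm (x) x 130 mm (y), the outline of a module and of the cover, 25 mm tall on the deck. Its x points across the seat, away from the robot, its y along it towards the coupler, z up
- dock: the dock, fixed to the bench, elsewhere in each run and turned up to 0.18 rad: an aluminium deck 15 mm thick with the seat and the coupler. Origin on the bench under the seat's centre, axes as the seat's. The deck spans x -58..58, y -85..80 mm round the seat and x -70..70, y 80..245 mm round the coupler
- module1_mid (a point): flat grey battery module, 100 mm (its x) x 130 mm (its y) x 28 mm high, about 0.42 kg, with a hand recess half-way along each long side (54 mm wide, 22 mm deep, full height): the waist between them is 56 mm across its x, the place to grip it. Lies flat at the start. This point is its centre, 14 mm above its underside. Some are absent (None). All alike: any order, either way round
- module2_mid (a point): flat grey battery module, 100 mm (its x) x 130 mm (its y) x 28 mm high, about 0.42 kg, with a hand recess half-way along each long side (54 mm wide, 22 mm deep, full height): the waist between them is 56 mm across its x, the place to grip it. Lies flat at the start. This point is its centre, 14 mm above its underside. Some are absent (None). All alike: any order, either way round
- module3_mid (a point): flat grey battery module, 100 mm (its x) x 130 mm (its y) x 28 mm high, about 0.42 kg, with a hand recess half-way along each long side (54 mm wide, 22 mm deep, full height): the waist between them is 56 mm across its x, the place to grip it. Lies flat at the start. This point is its centre, 14 mm above its underside. Some are absent (None). All alike: any order, either way round
- module4_mid (a point): flat grey battery module, 100 mm (its x) x 130 mm (its y) x 28 mm high, about 0.42 kg, with a hand recess half-way along each long side (54 mm wide, 22 mm deep, full height): the waist between them is 56 mm across its x, the place to grip it. Lies flat at the start. This point is its centre, 14 mm above its underside. Some are absent (None). All alike: any order, either way round
- cover_rib (a point): black cover: a plate 100 mm (its x) x 130 mm (its y) x 8 mm, with an upright grip rib 14 mm (x) x 70 mm (y) x 28 mm high along the middle of its top; 36 mm high in all, about 0.15 kg. This point is the centre of the rib, 22 mm above the plate's underside and 14 mm below the rib's top. At the start it lies on the seat.
- collar (a joint): turn of the coupler's lock collar (rad): it grows clockwise seen from above. 0.1 at the open mark, 1.5 at the locked mark, end stops at 0 and 1.6. It stays where it is left; it takes about 0.12 N m (2 to 3 N at the wing) to turn. Starts somewhere between 0.8 and 1.55.
- collar_axis (a point): on the vertical axis of the collar, at the top of the black core of the coupler, 85 mm above the bench, 150 mm from the seat's centre along the seat's y. The core (radius 22 mm) and the grey housing (radius 36 mm, up to 45 mm above the bench) are fixed; the steel collar ring has radius 37 mm and lies 48 to 72 mm above the bench
- wing (a point): the collar's black upright wing: 12 mm thick (tangentially), 28 mm long (radially, from 40 to 68 mm from the axis), from 58 to 104 mm above the bench. This point is in its middle, 54 mm from the axis, 90 mm above the bench (14 mm under its top). Free below, down to the deck. Pinch it along its x (tangential); its y points radially outwards
- locked_mark (a point): locked mark: one black painted bar on the deck, 79 mm from the collar's axis, on the side farther from the robot
- open_mark (a point): open mark: two black painted dots on the deck, 72 and 88 mm from the collar's axis (this point half-way between), on the side nearer the robot
- meter: yellow multimeter lying flat, 85 x 160 x 36 mm, origin under its centre, long side along its y. Not part of the job: leave it alone
- tape: black roll of tape lying flat, 72 mm diameter, 19 mm high, origin under its centre. Not part of the job: leave it alone
- driver: red-handled screwdriver lying along its x, about 200 mm long. Not part of the job: leave it alone
- spanner: steel spanner lying along its x, about 180 mm long. Not part of the job: leave it alone
- grease: white jar, 60 mm diameter, 90 mm high, origin under its centre. Not part of the job: leave it alone
Mind the look-alikes: they are no part of the job. Leave any red or turquoise look-alike of the part that bears cover_rib alone.

How it is judged:
By the outcome, as a careful person would: the job done as asked, in the order asked, and still so for the second after the job is handed in, with the robot touching nothing.
Of module1, module2, module3, module4 only 2 to 4 are there at a start; the rules pass over those that are not, and their reading is None.
At some moment in a run one of module1, module2, module3, module4, cover may be knocked a few centimetres aside while the robot is not near it.
It also fails if it takes over 210 s, if anything falls off the work surface, if the arm or the gripper's body presses on something with over 40 N, if the wrist force passes 120 N, or if a joint passes its speed limit or range.

## Working session

There is one attempt and no reset: what is moved stays moved. The work goes in short steps, each a Python script; the robot and the scene stay as the last script left them, time stands still between calls to the robot, and variables do not carry over. Pictures are saved under pics/ and viewed, at most 14 in all, crops included, and the job is handed in when it is done.

```bash
ls; mkdir -p pics; python3 - <<'E'
from station import robot, fingers, vision, workorder, recognise
import cv2,numpy as np
for n in ["top","side"]:
    im=vision.grab_frame(n); cv2.imwrite(f"pics/{n}0.png",im[:,:,::-1])
    c=vision.calibration(n); print(n,{k:np.round(v,4).tolist() if not isinstance(v,str) else v for k,v in c.items()})
    for l in ["module1_mid","cover_rib","wing","collar_axis","open_mark","locked_mark","seat","dock"]:
        try: print(l,[(np.round(d["rect"]).astype(int).tolist(),round(d["p"],2)) for d in recognise(l,n)])
        except Exception as e: print(l,e)
c=vision.calibration("wrist");print({k:np.round(v,4).tolist() for k,v in c.items()})
print(robot.current_time_s(),robot.current_eef_rot())
E
```

```text
pics
top {'mtx': [[456.6317, 0.0, 280.7201], [0.0, 456.6317, 210.1484], [0.0, 0.0, 1.0]], 'extrinsics': [[-0.0004, -0.9997, -0.0237, 0.0022], [0.9989, -0.0015, 0.0473, -0.5504], [-0.0473, -0.0236, 0.9986, -1.4323], [0.0, 0.0, 0.0, 1.0]]}
module1_mid [([376, 252, 43, 37], 0.77)]
cover_rib [([314, 268, 47, 49], 0.84), ([298, 202, 49, 31], 0.76), ([367, 200, 42, 29], 0.59)]
wing [([246, 202, 34, 24], 0.71), ([274, 203, 105, 45], 0.62), ([257, 266, 27, 18], 0.22)]
collar_axis [([274, 202, 106, 48], 0.66)]
open_mark [([276, 204, 105, 46], 0.77)]
locked_mark [([273, 203, 107, 42], 0.67), ([313, 146, 52, 32], 0.52)]
seat [([273, 203, 107, 40], 0.65)]
dock [([273, 203, 105, 45], 0.95), ([313, 146, 52, 34], 0.69), ([429, 231, 12, 50], 0.24)]
side {'mtx': [[386.4748, 0.0, 284.9985], [0.0, 386.4748, 208.7927], [0.0, 0.0, 1.0]], 'extrinsics': [[-0.7763, -0.6301, -0.0177, 0.4324], [0.443, -0.5653, 0.6958, -0.3172], [-0.4484, 0.5324, 0.718, -0.9786], [0.0, 0.0, 0.0, 1.0]]}
module1_mid [([205, 226, 45, 37], 0.23), ([387, 168, 24, 14], 0.19)]
cover_rib [([328, 181, 39, 30], 0.88), ([292, 210, 50, 39], 0.6), ([354, 241, 44, 26], 0.57)]
wing [([180, 325, 69, 60], 0.72), ([256, 235, 34, 20], 0.57)]
collar_axis [([271, 242, 100, 71], 0.74)]
open_mark [([272, 242, 98, 71], 0.73)]
locked_mark [([270, 242, 99, 73], 0.59)]
seat [([272, 240, 102, 73], 0.68), ([176, 260, 28, 25], 0.58)]
dock []
{'mtx': [[313.4939, 0.0, 279.703], [0.0, 313.4939, 208.4629], [0.0, 0.0, 1.0]], 'T_tool_cam': [[0.0004, 0.9479, 0.3185, 0.0818], [1.0, -0.0009, 0.0014, 0.0005], [0.0017, 0.3185, -0.9479, -0.1254], [0.0, 0.0, 0.0, 1.0]]}
0.9 [1.79998180e+02 5.02733323e-03 1.70123167e+01]
```

View pics/top0.png

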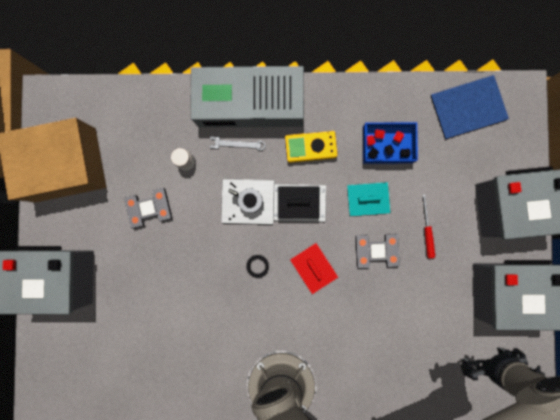

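View pics/side0.png

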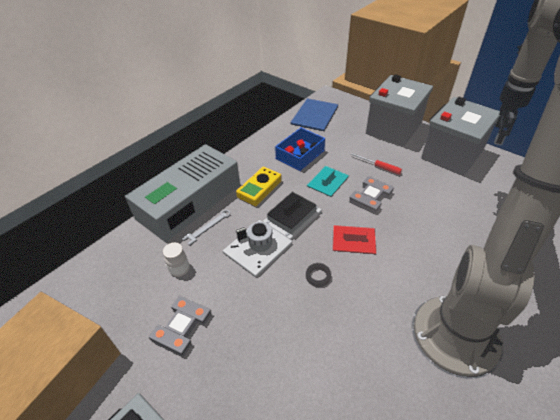

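```bash
cat > h.py <<'E'
from station import robot, fingers, vision, workorder, recognise
import cv2, numpy as np
from scipy.spatial.transform import Rotation as R
def cam(name):
    """P: 3x4 projection world->pixel"""
    c=vision.calibration(name)
    if name=="wrist":
        T=np.eye(4); T[:3,:3]=R.from_euler("xyz",robot.current_eef_rot(),degrees=True).as_matrix()
        T[:3,3]=robot.current_tool_pos(); E=np.linalg.inv(T@c["T_tool_cam"])
    else: E=c["extrinsics"]
    return c["mtx"]@np.diag([1,-1,-1.])@np.array(E)[:3]
def grab(name):
    P=cam(name); return P,vision.grab_frame(name)[:,:,::-1].copy()
def w2p(P,p): q=P@np.append(p,1); return q[:2]/q[2]
def p2w(P,uv,z):
    H=P[:,[0,1,3]].copy(); H[:,2]+=P[:,2]*z
    q=np.linalg.solve(H,[uv[0],uv[1],1]); return q[:2]/q[2]
def ortho(P,im,c,z,half=(.12,.12),res=.0005):
    """top-down metric view at height z about c: rows down = -x, cols right = -y (as top camera)"""
    H=P[:,[0,1,3]].copy(); H[:,2]+=P[:,2]*z
    A=np.array([[0,-res,c[0]+half[0]],[-res,0,c[1]+half[1]],[0,0,1]])
    return cv2.warpPerspective(im,H@A,(int(2*half[1]/res),int(2*half[0]/res)),flags=cv2.INTER_LINEAR|cv2.WARP_INVERSE_MAP)
def o2w(uv,c,half,res=.0005): return np.array([c[0]+half[0]-res*uv[1],c[1]+half[1]-res*uv[0]])
def w2o(p,c,half,res=.0005): return np.array([(c[1]+half[1]-p[1])/res,(c[0]+half[0]-p[0])/res])
E
python3 - <<'E'
from h import *
P=cam("top")
for n,uv,z in [("seat",(300,203),.076),("core",(249,200),.085),("A",(148,209),.028),("B",(377,251),.028)]: print(n,p2w(P,uv,z))
c=p2w(P,(273,202),.04)
robot.move_to([c[0]-.05,c[1]+.02,.3],[180,0,0])
print(robot.current_tool_pos(),robot.current_eef_rot(),robot.current_joint_positions(),robot.current_time_s())
P,im=grab("wrist"); cv2.imwrite("pics/w1.png",im); np.save("P1.npy",P)
for l in ["wing","open_mark","locked_mark","cover_rib"]: print(l,[(np.round(d["rect"]).astype(int).tolist(),round(d["p"],2)) for d in recognise(l,"wrist")])
o=ortho(P,im,c,.04,(.14,.2)); cv2.imwrite("pics/o1.png",o);print(c)
E
```

```text
seat [ 0.56902169 -0.05823112]
core [0.577808   0.09559551]
A [0.5539874  0.42005703]
B [ 0.42233938 -0.29758303]
[0.52474167 0.04363714 0.29973476] [ 1.79960372e+02  2.23647917e-02 -1.22622033e-01] [  27.2882425    18.99879386  -45.50358764   83.37063114   13.55350701
   83.28688807 -108.3555868 ] 3.3167
wing [([216, 128, 106, 72], 0.79)]
open_mark [([295, 122, 272, 118], 0.84), ([258, 267, 48, 46], 0.56)]
locked_mark [([297, 123, 269, 114], 0.65)]
cover_rib [([368, 129, 121, 92], 0.92), ([376, 270, 94, 91], 0.82), ([516, 119, 87, 83], 0.72)]
[0.57456367 0.02499865]
```

View pics/o1.png

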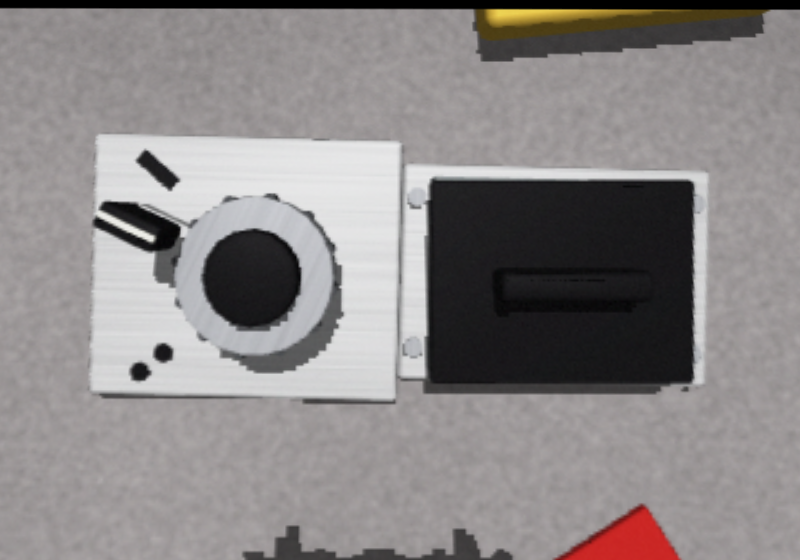

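```bash
cat > m1.py <<'E'
from h import *
P=np.load("P1.npy"); im=cv2.imread("pics/w1.png"); c=np.array([.57456,.025]); hf=(.14,.2)
def blobs(z,amin,amax,thr=70):
    o=ortho(P,im,c,z,hf); g=o.max(axis=2)
    n,l,s,ce=cv2.connectedComponentsWithStats((g<thr).astype(np.uint8))
    return [(s[i][4]*.25,o2w(ce[i],c,hf),cv2.minAreaRect(np.argwhere(l==i)[:,::-1].astype(np.float32))) for i in range(1,n) if amin<s[i][4]*.25<amax]
for z,a,b in [(.015,30,400),(.085,800,3000),(.048,9000,16000),(.104,200,1200)]:
    print(z); 
    for A,w,r in blobs(z,a,b): print(round(A),w.round(4),"rect",o2w(r[0],c,hf).round(4),np.array(r[1])*.5,round(r[2],2))
for z in [.015]:
    o=ortho(P,im,c,z,hf); g=o.min(axis=2); m=cv2.morphologyEx((g>185).astype(np.uint8),cv2.MORPH_CLOSE,np.ones((9,9)))
    n,l,s,ce=cv2.connectedComponentsWithStats(m); i=1+s[1:,4].argmax(); print(s[i])
    # edges of deck coupler block: far/near/left, by row/col scanning
    for nm,cols in [("cpl",range(130,380,10)),("seat",range(440,690,10))]:
        for ff in (0,1):
            pts=[(k,np.flatnonzero(l[:,k]==i)[[0,-1][ff]]) for k in cols if (l[:,k]==i).any()]
            w=np.array([o2w(p,c,hf) for p in pts]); q=np.polyfit(w[:,1],w[:,0],1); print(nm,["far","near"][ff],"slope deg",np.degrees(np.arctan(q[0])).round(2),"x at y=.1",np.polyval(q,.1).round(4),"y=-.05",np.polyval(q,-.05).round(4),"res",np.std(w[:,0]-np.polyval(q,w[:,1])).round(4))
    w=[o2w((np.flatnonzero(l[k]==i)[0],k),c,hf) for k in range(270,400,10)];w=np.array(w);print("left y",np.polyfit(w[:,0]-.57,w[:,1],1))
E
python3 m1.py
```

```text
0.015
162 [0.6313 0.153 ] rect [0.6312 0.1529] [23.335783    7.30800295] 41.63
61 [0.5339 0.15  ] rect [0.5339 0.1498] [8.69626236 8.3800354 ] 18.43
63 [0.5239 0.1625] rect [0.5238 0.162 ] [9.  8.5] 0.0
36 [0.4378 0.0812] rect [0.4381 0.0835] [ 6. 10.] 90.0
0.085
1127 [ 0.6853 -0.0709] rect [ 0.6851 -0.0703] [ 10.97880554 126.11411285] 84.91
1458 [0.5792 0.0925] rect [0.5793 0.0926] [43.         42.90000534] 36.87
2739 [0.4471 0.0374] rect [0.4521 0.0365] [ 34. 117.] 90.0
0.048
13307 [ 0.5723 -0.0527] rect [ 0.5721 -0.0531] [130.41615295 104.02458191] 0.46
0.104
1006 [ 0.6809 -0.0645] rect [ 0.6807 -0.0641] [ 10.23106194 118.69057465] 84.85
365 [0.6025 0.1361] rect [0.6026 0.1374] [34.72872543 15.52048779] 25.82
475 [ 0.4709 -0.1712] rect [ 0.4691 -0.1705] [68.  8.] 90.0
[   72   129   659   282 77033]
cpl far slope deg 1.41 x at y=.1 0.6478 y=-.05 0.6441 res 0.0002
cpl near slope deg 1.43 x at y=.1 0.5117 y=-.05 0.508 res 0.0002
seat far slope deg 1.49 x at y=.1 0.636 y=-.05 0.6321 res 0.0002
seat near slope deg 0.48 x at y=.1 0.6286 y=-.05 0.6273 res 0.0002
left y [-0.02912088  0.18698169]
```

```bash
cat > collar.py <<'E'
from h import *
def pose(ax,a,z,flip,r=.054):
    a_=np.radians(a); return [ax[0]+r*np.sin(a_),ax[1]+r*np.cos(a_),z],[180,0,90-a-(180 if flip else 0)]
def turn(ax,a0,a1,flip,zc=.09,step=8):
    fingers.gripper_to(.6)
    robot.move_to(*pose(ax,a0,.2,flip)); robot.line_to(*pose(ax,a0,zc,flip),f_stop=15)
    fingers.gripper_to(0,40); print("gap",robot.current_finger_gap())
    n=max(1,int(np.ceil(abs(a1-a0)/step)))
    for a in np.linspace(a0,a1,n+1)[1:]:
        robot.line_to(*pose(ax,a,zc,flip),velocity=.06)
    print("F",np.round(robot.current_contact_force(),1),"tcp",np.round(robot.current_tool_pos(),4),"rot",np.round(robot.current_eef_rot(),2))
    fingers.gripper_to(.5); robot.line_to(pose(ax,a1,.2,flip)[0])
    print("joints",np.round(robot.current_joint_positions(),1),"t",robot.current_time_s())
E
python3 - <<'E'
from collar import *
ax=(.5792,.0925)
for flip in (0,1): print(flip,[None if (q:=robot.inverse_kinematics(*pose(ax,a,.09,flip))) is None else np.round(q).astype(int).tolist() for a in (41,27,-5,-39)])
E
```

```text
0 [[15, 43, -48, 84, 33, 68, -78], [16, 43, -50, 86, 34, 68, -67], [20, 43, -57, 90, 38, 68, -40], [26, 43, -64, 95, 42, 68, -9]]
1 [[22, 49, -62, 84, 44, 73, 94], [21, 48, -62, 85, 44, 73, 107], [-45, 36, 43, 93, -27, 62, -169], [8, 31, -33, 96, 19, 59, -172]]
```

```bash
python3 - <<'E'
from collar import *
turn((.5792,.0925),27,-38.6,0)
robot.move_to([.5255,.03,.3],[180,0,0])
P,im=grab("wrist"); cv2.imwrite("pics/w2.png",im); np.save("P2.npy",P)
c=np.array([.575,.025]); cv2.imwrite("pics/o2.png",ortho(P,im,c,.04,(.14,.2))); print(robot.current_time_s())
E
```

```text
gap 0.13694483528437906
F [-1.1 -0.5  5.3] tcp [0.5459 0.1355 0.091 ] rot [ 1.7988e+02 -1.0000e-02  1.2863e+02]
joints [ 28.1  37.8 -69.5  87.6  35.7  79.7  -5.4] t 9.8583
11.4583
```

View pics/o2.png

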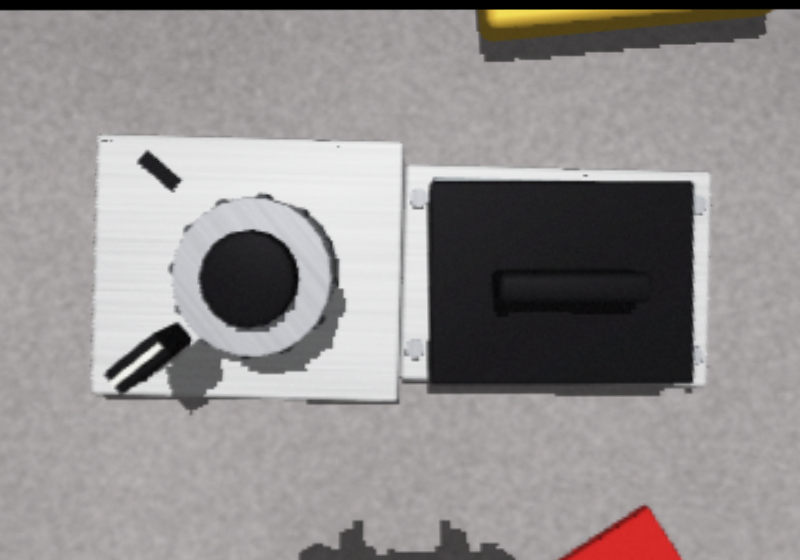

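```bash
cat >> h.py <<'E'
def look(xy,yaw,h=.25,z=0.):
    """put the wrist camera's axis on xy (height z)"""
    d=.0818-(h+.1254-z)*.336; y=np.radians(yaw)
    robot.move_to([xy[0]-d*np.cos(y),xy[1]-d*np.sin(y),h],[180,0,yaw])
    robot.pause(.15); return grab("wrist")
def orange(P,im,c,z,half=(.1,.1)):
    """module from its orange dots: centre, angle of long axis from world +y towards +x (deg), dots"""
    o=ortho(P,im,c,z,half); hsv=cv2.cvtColor(o,cv2.COLOR_BGR2HSV)
    m=((hsv[...,0]>3)&(hsv[...,0]<22)&(hsv[...,1]>110)&(hsv[...,2]>110)).astype(np.uint8)
    n,l,s,ce=cv2.connectedComponentsWithStats(m)
    d=np.array([o2w(ce[i],c,half) for i in range(1,n) if s[i][4]>60])
    return d,o
E
python3 - <<'E'
from h import *
c=np.array([.5741,-.0535]); yaw=90-1.0
fingers.gripper_to(.6)
robot.move_to([*c,.16],[180,0,yaw]); robot.line_to([*c,.068],f_stop=12)
fingers.gripper_to(0,50); print("gap",robot.current_finger_gap(),robot.current_tool_pos())
robot.line_to([*c,.16]); print("gap",robot.current_finger_gap(),"F",robot.current_contact_force())
p=np.array([.43,.25]); robot.move_to([*p,.13],[180,0,yaw]); robot.line_to([*p,.031],velocity=.08,f_stop=5); print(robot.current_tool_pos())
fingers.gripper_to(.5); robot.line_to([*p,.2])
print(robot.current_joint_positions().round(0),robot.current_time_s())
P,im=look((.575,-.0575),89,.25,.04); np.save("P3.npy",P); cv2.imwrite("pics/w3.png",im)
cv2.imwrite("pics/o3.png",ortho(P,im,(.575,-.0575),.04,(.1,.12)))
c=np.array([.554,.42]); P,im=look(c,90); np.save("P4.npy",P); cv2.imwrite("pics/w4.png",im)
d,o=orange(P,im,c,.028); print(d); print(robot.current_joint_positions().round(0),robot.current_time_s())
cv2.imwrite("pics/o34.png",np.hstack([cv2.imread("pics/o3.png"),cv2.copyMakeBorder(o,0,0,0,0,cv2.BORDER_CONSTANT)])[:, :880][:, :])
E
python3 - <<'E'
import cv2;i=cv2.imread("pics/o34.png");cv2.imwrite("pics/o34.png",cv2.resize(i,None,fx=800/i.shape[1],fy=800/i.shape[1]))
E
```

```text
gap 0.15230407400401288 [ 0.57495638 -0.05339649  0.06912955]
gap 0.1531470931247926 F [ 0.49159566  0.40049081 -1.68087901]
[0.43039093 0.25037672 0.03154178]
[ 16.  26. -64.  98.  24.  72. -55.] 19.3333
[[0.59751296 0.38532943]
 [0.57497337 0.47447168]
 [0.54328344 0.3716112 ]
 [0.52486467 0.46152021]]
[-20.  48. -54.  50.  37.  95. -59.] 22.7333
```

View pics/o34.png

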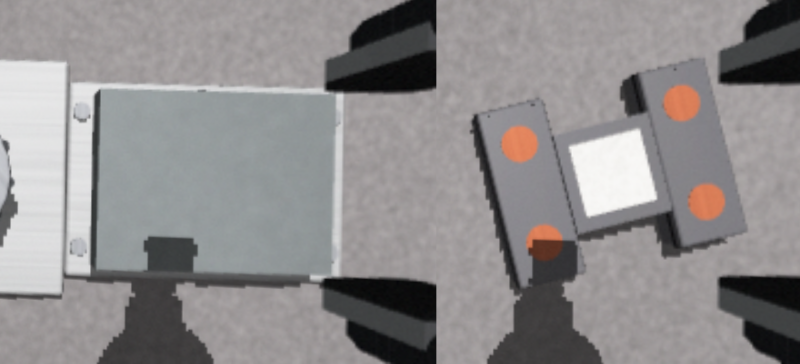

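```bash
sed -i 's/>110)&(hsv\[...,2\]>110)/>90)\&(hsv[...,2]>35)/' h.py; cat >> h.py <<'E'
def module(P,im,c,z,half=(.1,.1)):
    """centre and yaw-like angle a (long axis = (sin a, cos a)) from dots and label"""
    d,o=orange(P,im,c,z,half); hs=cv2.cvtColor(o,cv2.COLOR_BGR2HSV)
    n,l,s,ce=cv2.connectedComponentsWithStats(((hs[...,2]>215)&(hs[...,1]<25)).astype(np.uint8)); lab=None
    k=[i for i in range(1,n) if 2000<s[i][4]<12000]
    if k: r=cv2.minAreaRect(np.argwhere(l==max(k,key=lambda i:s[i][4]))[:,::-1].astype(np.float32)); lab=(o2w(r[0],c,half).round(4),np.array(r[1])*.5,r[2])
    if len(d)!=4: return None,None,d,lab
    m=d.mean(0); i=max(range(1,4),key=lambda i:np.linalg.norm(d[i]-d[0])) # opposite
    j=[k for k in range(1,4) if k!=i]; s=sorted(j,key=lambda k:-np.linalg.norm(d[k]-d[0]))
    v=(d[s[0]]-d[0]); w=(d[i]-d[s[1]]); u=v+w
    if u[1]<0:u=-u
    return m,np.degrees(np.arctan2(*u)),d,lab
E
python3 - <<'E'
from h import *
P=np.load("P4.npy"); im=cv2.imread("pics/w4.png"); print(module(P,im,(.554,.42),.028))
P=np.load("P3.npy"); im=cv2.imread("pics/w3.png"); c=(.575,-.0575);hf=(.1,.12); o=ortho(P,im,c,.04,hf).astype(int)
print(o[200,90:115].tolist()[::3], o[88:106:2,240].tolist(),"low",o[290:320:2,330].tolist(),"right",o[200,360:385:2].tolist())
E
```

```text
(array([0.55909456, 0.42303467]), np.float64(-14.192446686150232), array([[0.59751071, 0.38531984],
       [0.57494507, 0.47444066],
       [0.54320807, 0.37166377],
       [0.5207144 , 0.4607144 ]]), (array([0.559 , 0.4231]), array([39.89710999, 39.65457535]), 75.96376037597656))
[[227, 227, 227], [228, 228, 227], [228, 227, 227], [226, 225, 225], [85, 85, 83], [59, 58, 56], [131, 130, 123], [161, 159, 153], [161, 159, 153]] [[163, 164, 168], [163, 164, 168], [165, 165, 169], [182, 181, 183], [206, 206, 205], [215, 215, 214], [189, 188, 185], [158, 156, 151], [155, 153, 147]] low [[149, 147, 142], [148, 145, 141], [149, 147, 141], [148, 147, 141], [148, 147, 141], [143, 141, 137], [117, 116, 114], [95, 95, 94], [86, 86, 86], [82, 81, 81], [77, 76, 77], [105, 104, 108], [119, 118, 122], [138, 138, 142], [150, 150, 155]] right [[149, 147, 141], [148, 146, 139], [150, 148, 141], [167, 165, 160], [192, 190, 188], [213, 212, 211], [211, 211, 210], [205, 206, 205], [182, 183, 183], [156, 155, 158], [155, 155, 159], [154, 154, 159], [153, 154, 159]]
```

```bash
python3 - <<'E'
from h import *
P=np.load("P3.npy"); im=cv2.imread("pics/w3.png"); c=(.575,-.0575);hf=(.1,.12); o=ortho(P,im,c,.04,hf)
b=cv2.GaussianBlur(o,(5,5),0).astype(int); m=((b[...,0]-b[...,2]>3)&(b[...,0]>95)).astype(np.uint8)
m=cv2.morphologyEx(m,cv2.MORPH_OPEN,np.ones((7,7)))
n,l,s,ce=cv2.connectedComponentsWithStats(m);i=1+s[1:,4].argmax()
r=cv2.minAreaRect(np.argwhere(l==i)[:,::-1].astype(np.float32)); print(o2w(r[0],c,hf),np.array(r[1])*.5,r[2],s[i])
# far & near edges, left & right
g=(l==i)
for nm,f in [("far",lambda k:np.flatnonzero(g[:,k])[0]),("near",lambda k:np.flatnonzero(g[:,k])[-1])]:
    ks=[k for k in range(120,365,5) if not(nm=="near" and k<240)]; w=np.array([o2w((k,f(k)),c,hf) for k in ks]); q=np.polyfit(w[:,1],w[:,0],1); print(nm,np.degrees(q[0]),np.polyval(q,-.0575))
for nm,j in [("left",0),("right",-1)]:
    w=np.array([o2w((np.flatnonzero(g[k])[j],k),c,hf) for k in range(115,255,5)]); q=np.polyfit(w[:,0],w[:,1],1); print(nm,np.degrees(q[0]),np.polyval(q,.575))
E
```

```text
[ 0.57507181 -0.05723385] [132.47434998 100.43582153] 1.3639276027679443 [  105    97   269   206 50367]
far 1.4382409959406637 0.6249795918367347
near 0.9431766781384289 0.5250338461538461
left -1.3704573424858786 0.008762862616310893
right -2.207784826338791 -0.12112712096332784
```

```bash
cat > mod.py <<'E'
from h import *
def pick(m,a):
    fingers.gripper_to(.95)
    robot.move_to([*m,.12],[180,0,90-a]); robot.line_to([*m,.019],velocity=.1,f_stop=12)
    print("z",robot.current_tool_pos()[2].round(4)); fingers.gripper_to(0,70)
    print("gap",robot.current_finger_gap()); robot.line_to([*m,.16])
    print("gap",robot.current_finger_gap(),"F",robot.current_contact_force().round(1))
def place(s,a,base,dz=.019):
    robot.move_to([*s,base+.09],[180,0,90-a]); robot.pause(.3)
    robot.line_to([*s,base+dz+.008],[180,0,90-a],velocity=.08)
    hit=robot.line_to([*s,base+dz-.003],[180,0,90-a],velocity=.02,f_stop=4)
    print("hit",hit,"at",robot.current_tool_pos().round(4),"rot",robot.current_eef_rot().round(2))
    fingers.gripper_to(.95); robot.line_to([*s,base+.1])
E
python3 - <<'E'
from mod import *
pick((.5591,.4230),-14.2)
S=(.5752,-.0563); place(S,1.42,.04)
P,im=look((.575,-.0575),89,.29,.08); cv2.imwrite("pics/w5.png",im);np.save("P5.npy",P)
print(module(P,im,(.575,-.0575),.068)); print(robot.current_time_s(),robot.current_joint_positions().round(0))
cv2.imwrite("pics/o5.png",ortho(P,im,(.575,-.0575),.068,(.1,.12)))
c=np.array([.422,-.298]); P,im=look(c,90,.25); np.save("P6.npy",P); cv2.imwrite("pics/w6.png",im)
print(module(P,im,c,.028),robot.current_time_s())
E
```

```text
z 0.0201
gap 0.6378484907238917
gap 0.6424419590941282 F [ 0.2  0.5 -5.1]
hit True at [ 0.5756 -0.0563  0.0602] rot [1.7995e+02 2.0000e-02 8.8570e+01]
(array([ 0.57513503, -0.05666226]), np.float64(1.4375808046827951), array([[ 0.60430008, -0.01136288],
       [ 0.60197108, -0.10332607],
       [ 0.54827686, -0.0100387 ],
       [ 0.5459921 , -0.10192141]]), (array([ 0.5751, -0.0567]), array([39.40794754, 39.47769928]), 1.3322197198867798))
31.75 [ 40.  33. -64.  76.  29.  89. -22.]
(array([ 0.42350997, -0.30074824]), np.float64(-2.451944933194466), array([[ 0.45340777, -0.34541091],
       [ 0.44948981, -0.25358817],
       [ 0.39754421, -0.34791119],
       [ 0.3935981 , -0.25608267]]), (array([ 0.4236, -0.3009]), array([39.18360901, 39.14914703]), 88.02507019042969)) 33.025
```

View pics/o5.png

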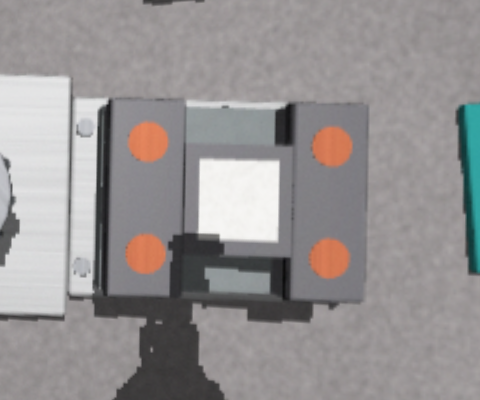

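```bash
python3 - <<'E'
from mod import *
pick((.42351,-.30075),-2.45)
S=(.5752,-.0563); place(S,1.42,.068)
P,im=look((.575,-.0575),89,.318,.108); cv2.imwrite("pics/w7.png",im);np.save("P7.npy",P)
print(module(P,im,(.575,-.0575),.096)); print(robot.current_time_s(),robot.current_joint_positions().round(0))
cv2.imwrite("pics/o7.png",ortho(P,im,(.575,-.0575),.096,(.1,.12)))
P,im=look((.43,.25),89,.25); cv2.imwrite("pics/w8.png",im);np.save("P8.npy",P)
cv2.imwrite("pics/o8.png",ortho(P,im,(.43,.25),.008,(.1,.12)))
P,im=grab("top"); cv2.imwrite("pics/top2.png",im)
a,b=cv2.imread("pics/o7.png"),cv2.imread("pics/o8.png"); cv2.imwrite("pics/o78.png",cv2.resize(np.hstack([a,b]),(800,333))); print(robot.current_time_s())
E
```

```text
z 0.0197
gap 0.6424441454593767
gap 0.6441228115510605 F [-0.6  1.  -5.6]
hit True at [ 0.5755 -0.0563  0.088 ] rot [1.7995e+02 1.0000e-02 8.8570e+01]
(array([ 0.57510324, -0.05611806]), np.float64(1.4253663669105192), array([[ 0.60422785, -0.01086512],
       [ 0.60194542, -0.10274143],
       [ 0.54826452, -0.00950358],
       [ 0.54597518, -0.1013621 ]]), (array([ 0.5751, -0.0563]), array([39.75204849, 39.53209305]), 1.1457629203796387))
41.175 [ 39.  31. -63.  73.  28.  92. -21.]
42.7667
```

View pics/o78.png

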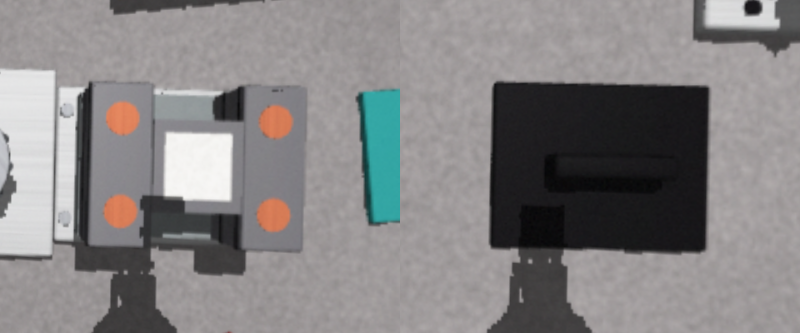

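View pics/top2.png

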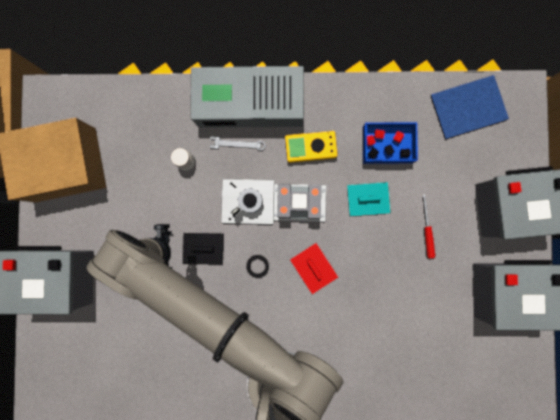

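```bash
python3 - <<'E'
from h import *
P=np.load("P8.npy"); im=cv2.imread("pics/w8.png"); c=(.43,.25);hf=(.1,.12)
for z in (.008,0):
    o=cv2.GaussianBlur(ortho(P,im,c,z,hf),(3,3),0); v=o.max(2)
    print(v[200,100:125].tolist(), v[200,360:380].tolist(), v[90:110,200].tolist(), v[290:310,330].tolist())
    g=(v<70); n,l,s,ce=cv2.connectedComponentsWithStats(g.astype(np.uint8)); g=l==l[200,200]
    for nm,j in [("far",0),("near",-1)]:
        ks=[k for k in range(125,360,5) if not(nm=="near" and k<240)]; w=np.array([o2w((k,np.flatnonzero(g[:,k])[j]),c,hf) for k in ks]); q=np.polyfit(w[:,1],w[:,0],1); print(nm,np.degrees(q[0]),np.polyval(q,.25))
    for nm,j in [("left",0),("right",-1)]:
        w=np.array([o2w((np.flatnonzero(g[k])[j],k),c,hf) for k in range(115,255,5)]); q=np.polyfit(w[:,0],w[:,1],1); print(nm,np.degrees(q[0]),np.polyval(q,.43))
E
```

```text
[156, 158, 160, 162, 164, 165, 162, 143, 99, 54, 30, 22, 20, 21, 24, 28, 30, 32, 32, 32, 32, 31, 30, 30, 30] [24, 24, 25, 25, 27, 29, 33, 47, 75, 107, 132, 149, 160, 167, 168, 167, 166, 166, 166, 166] [162, 162, 162, 162, 162, 163, 164, 162, 155, 137, 96, 54, 34, 32, 33, 33, 32, 32, 32, 31] [24, 24, 24, 24, 24, 24, 24, 24, 24, 26, 31, 39, 52, 70, 91, 116, 141, 157, 160, 159]
far 1.0269248178223522 0.47918085106383
near 1.7836425274507393 0.3805616666666667
left -1.7750088234485357 0.31527107279693495
right -1.179157804976416 0.18632293377120968
[156, 156, 156, 157, 159, 161, 163, 165, 165, 156, 124, 78, 42, 25, 20, 20, 22, 25, 29, 31, 32, 32, 32, 32, 31] [24, 25, 25, 24, 24, 23, 23, 23, 23, 24, 25, 25, 26, 28, 31, 43, 69, 101, 128, 145] [159, 159, 158, 156, 152, 142, 126, 104, 74, 45, 30, 29, 32, 33, 33, 33, 32, 32, 32, 33] [23, 23, 24, 25, 25, 26, 26, 26, 25, 26, 26, 29, 33, 41, 54, 72, 92, 117, 142, 160]
far 1.0587263605679165 0.4802127659574471
near 2.1921863465875484 0.3796833333333335
left -1.5680289959792661 0.3139894636015326
right -1.0380351953382954 0.1821763820470717
```

```bash
python3 - <<'E'
from h import *
P=np.load("P8.npy"); im=cv2.imread("pics/w8.png"); c=(.43,.25);hf=(.1,.12)
o=ortho(P,im,c,.036,hf); v=cv2.GaussianBlur(o,(3,3),0).max(2)
cv2.imwrite("pics/o9.png",cv2.resize(np.clip(o[130:260,130:380].astype(int)*5,0,255).astype(np.uint8),None,fx=3,fy=3))
E
```

```text
(no output)
```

View pics/o9.png

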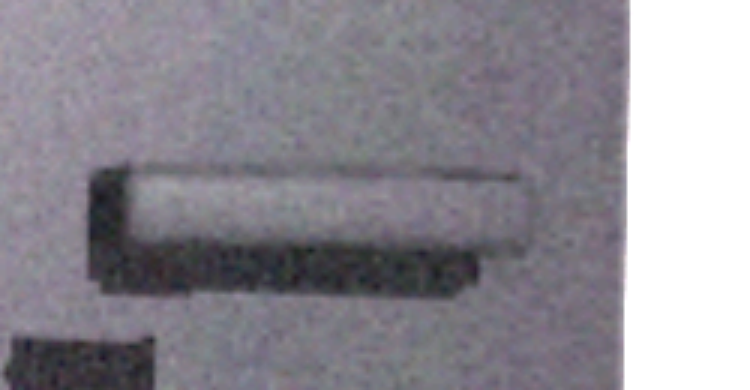

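```bash
python3 - <<'E'
from mod import *
p=(.4302,.2502); fingers.gripper_to(.5)
robot.move_to([*p,.12],[180,0,89]); robot.line_to([*p,.028],velocity=.1,f_stop=12)
fingers.gripper_to(0,50); print("gap",robot.current_finger_gap(),robot.current_tool_pos())
robot.line_to([*p,.2]); print("gap",robot.current_finger_gap(),"F",robot.current_contact_force().round(1))
S=(.5752,-.0563); a=1.42; base=.096; dz=.028
robot.move_to([*S,base+.09],[180,0,90-a]); robot.pause(.3)
robot.line_to([*S,base+dz+.008],[180,0,90-a],velocity=.08)
hit=robot.line_to([*S,base+dz-.003],[180,0,90-a],velocity=.02,f_stop=4)
print("hit",hit,robot.current_tool_pos().round(4),robot.current_eef_rot().round(2))
fingers.gripper_to(.5); robot.line_to([*S,base+.13])
P,im=look((.575,-.0575),89,.33,.108); cv2.imwrite("pics/w10.png",im);np.save("P10.npy",P)
o=ortho(P,im,(.575,-.0575),.104,(.1,.12)); 
P2,im2=look((.575,-.0575),0,.33,.108); cv2.imwrite("pics/w11.png",im2);np.save("P11.npy",P2)
o2=ortho(P2,im2,(.575,-.0575),.104,(.1,.12))
f=lambda o:np.clip(255*(o/255.)**.5,0,255).astype(np.uint8)
cv2.imwrite("pics/o10.png",cv2.resize(np.hstack([f(o),f(o2)]),(800,333))); print(robot.current_time_s())
E
```

```text
gap 0.1541515051812363 [0.43062142 0.25057807 0.02870843]
gap 0.1499944851549799 F [-0.9 -0.1 -1.2]
hit True [ 0.5756 -0.0563  0.1248] [1.7994e+02 1.0000e-02 8.8570e+01]
52.7833
```

View pics/o10.png

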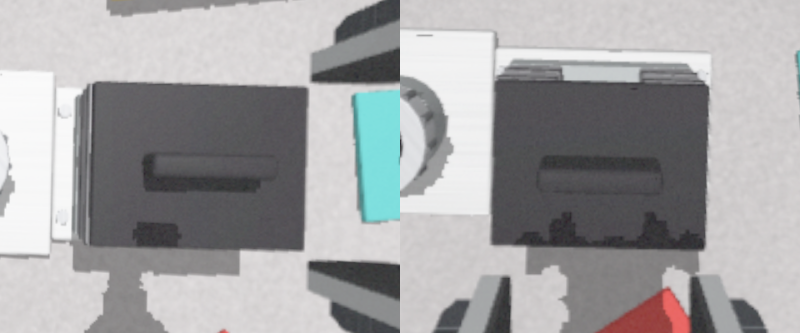

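```bash
python3 - <<'E'
from h import *
S=np.array([.5752,-.0563]);t=np.radians(1.42);ex=np.array([np.cos(t),-np.sin(t)]);ey=np.array([np.sin(t),np.cos(t)])
out=[]
for k,z0 in (("10",0),("11",0)):
    P=np.load(f"P{k}.npy"); im=cv2.imread(f"pics/w{k}.png"); im=np.clip(255*(im/255.)**.5,0,255).astype(np.uint8)
    pts={z:[w2p(P,[*(S+sx*.05*ex+sy*.065*ey),z]) for sx,sy in [(1,1),(1,-1),(-1,-1),(-1,1)]] for z in (.015,.04,.068,.096,.104)}
    if k=="10": c=[pts[.068][0],pts[.068][3]]
    else: c=[pts[.068][0],pts[.068][1]]
    for q in c:
        x,y=np.round(q).astype(int); x0,y0=max(x-33,0),max(y-25,0); cr=cv2.resize(im[y0:y0+50,x0:x0+66],None,fx=6,fy=6,interpolation=cv2.INTER_CUBIC)
        for z in pts:
            for p in pts[z]: cv2.circle(cr,tuple(np.round((p-[x0,y0]+.5)*6).astype(int)),3,(0,0,255),-1)
        out.append(cv2.resize(cr,(396,300)))
cv2.imwrite("pics/c12.png",np.vstack([np.hstack(out[:2]),np.hstack(out[2:])]))
E
```

```text
(no output)
```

View pics/c12.png

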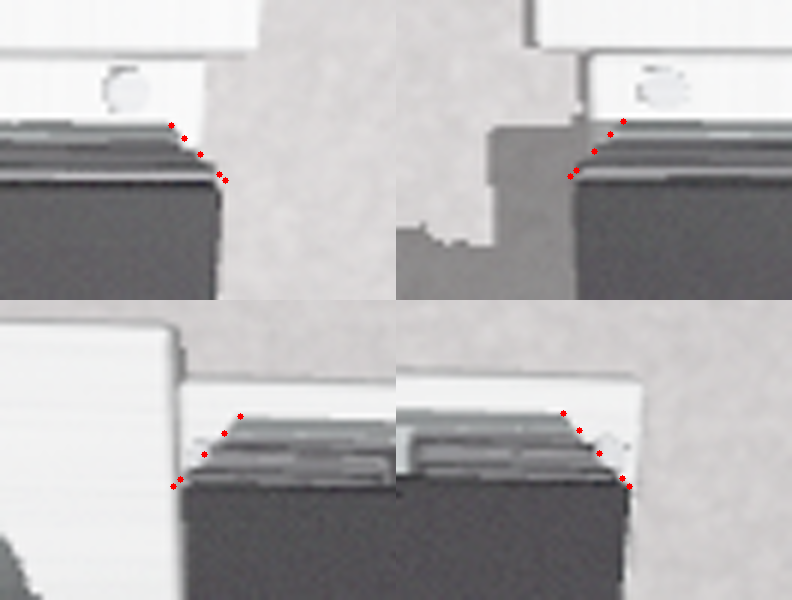

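```bash
python3 - <<'E'
from collar import *
ax=(.5792,.0925)
turn(ax,-38.6,41.3,0)
P,im=look((.578,.04),0,.33,.1); cv2.imwrite("pics/w13.png",im)
o=ortho(P,im,(.575,.025),.06,(.14,.2)); cv2.imwrite("pics/o13.png",np.clip(255*(o/255.)**.6,0,255)); print(robot.current_time_s())
E
```

```text
gap 0.1322944822277698
F [-2.1  1.   6.9] tcp [0.6143 0.1336 0.0909] rot [-1.7995e+02 -1.0000e-02  4.8910e+01]
joints [ 13.7  35.9 -45.9  76.3  25.4  78.3 -73. ] t 60.0167
60.9[ WARN:0@3.916] global loadsave.cpp:1063 imwrite_ Unsupported depth image for selected encoder is fallbacked to CV_8U.
```

View pics/o13.png

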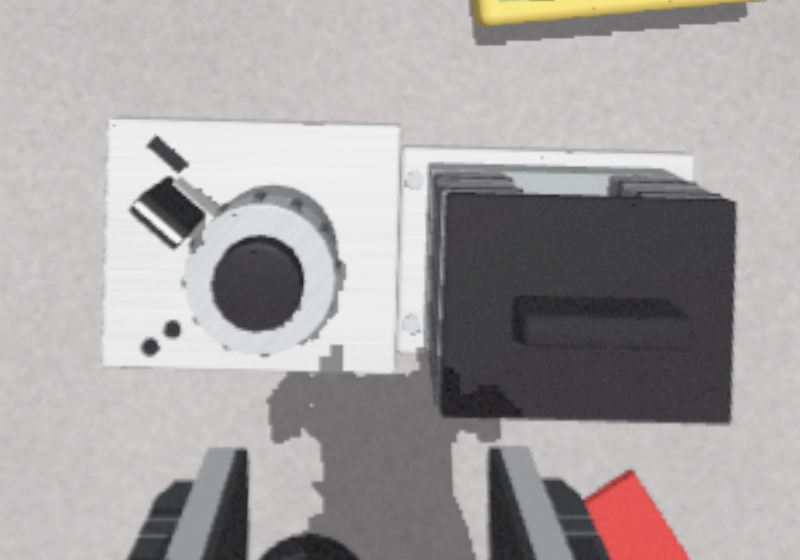

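```bash
python3 -c "
from station import workorder
print(workorder.close_job())"
```

```text
the job is handed in; nothing more can be done
None
```

The job is handed in: I turned the collar to open, stacked the only two modules on the bench on the seat, put the cover back rib up, and turned the collar to the locked bar. The last pictures show the pile flush to about 1–2 mm and the wing lined up with the bar.

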